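# Load a circuit board into a spring board holder

### The arm

A 6-joint arm with a two-finger parallel gripper is mounted at the origin on the work surface. World frame = base frame: x ahead of the robot, y to its left, z up, the work surface at z = 0. Lengths are in mm, angles in rad, forces in N, time in s.
With the tool pointing down it reaches from about 300 to 775 mm from the base axis. Payload 14.6 kg.
Tool frame: the origin (TCP) lies at the very end of the fingers, on their centre line; the grasp point (between the pads) lies 19 mm behind it; z points along the fingers, y is the line along which they close (so a half turn about z gives the same grasp; the last joint's range is limited). The gripper opens to 94 mm and grips with 3 to 60 N. Pads are 16 mm wide; open, the fingers measure 119 mm over their backs; the gripper's body (75 mm by 177 mm) begins 78 mm behind the grasp point.
Start: joints at [-1.208, 0.3, 1.521, -0, 1.321, -0.067], TCP at [229.171, -499.97, 185.146] pointing down, gripper open.
Joint ranges: [-3.03, 3.03], [-0.79, 2.21], [0.23, 2.52], [-1.04, 4.18], [0, 3.07], [-2.55, 2.55]. Speed limits (rad/s): [2.22, 2.22, 2.57, 3.14, 3.14, 3.14].

### API

Orientations are given as [roll, pitch, yaw] about the fixed x, y, z axes, in that order (R = Rz(yaw) Ry(pitch) Rx(roll)).
In Python, from cell import manip gives the robot as it stands.
- The arm moves only by the tool servo_tool, never from a script. Its argument "motion" is a list that holds one entry, the list of rows, each a list of 7 numbers: the shift along the world's x, y, z as a fraction of full scale, then the turn, a rotation vector about the world's x, y, z as a fraction of full scale, then the closure, from 0 (fully open) to 1 (shut). In form: [[[x, y, z, rx, ry, rz, gripper], ...]]. A call has 1 to 10 rows; each row is the pose to reach, as a shift and turn from the pose commanded when the call began, turning the shorter way round; what a row does not reach only later rows make up. Full scale, the value 1, is 0.5 m for a shift and pi rad for a turn. A row lasts 1/10 s, in which the tool goes at most 50 mm and 8.59 degrees, less where a joint would pass 70% of its speed; a pose out of reach is approached as far as the arm can. A call with a number of a shift or a turn outside -1 to 1 is refused whole. A call with a gripper value outside its range is refused whole. The fingers move at their own pace and stop on an object; "newtons" is the grip in N (left out, the last holds). Time passes only in rows, so rows that repeat a pose let the fingers close. It gives the time, the measured TCP pose, the force, the opening and the grip force at its end, in the units of the state.
- manip.read_state(): the state, without advancing time (a new reading comes with each control period).
- manip.camera(name): name is "scene" or "top"; returns a dict with "frame" (384x512x3 uint8, red, green, blue), "range_z" (384x512 float32, mm along the optical axis (not along the pixel's ray), 0 where there is no reading), "vfov" (degrees; the focal length in pixels is half the picture's height over the tangent of half this angle, whatever the lens; pixels are square), "cx", "cy" (the principal point, pixels), "cam_to_world" (4x4, takes a point from camera to world coordinates). Camera axes: x right, y down, z forward; pixel columns grow to the right and rows downward; lengths in mm; the calibration is good to about 2 mm. A picture is of the moment at which its call begins.
- manip.sign_off(): hands the job in; it is judged then, once.
The state is a dict: "clock": time; "joints": joint angles; "qd": joint speeds; "effort": joint torques, N m; "eef_pos": TCP position; "eef_rot": TCP orientation; "wrist_force": force on the tool from outside, world axes, zero at the start; "moment": the same for the moment, N m; "finger_gap": finger opening in mm; "finger_force": force on a finger pad.
Only numpy, scipy, OpenCV 4.12 (cv2) and the standard library are available. Lean on these libraries where they do the work, as an engineer would, in place of code of your own. Each camera call takes 0.05 s, during which the arm holds its last target. There are 200 camera calls.

### The job

Load the black circuit board with the steel block into the spring board holder, block up: slide one short edge under a jaw's lip, push that jaw back until the other edge can be lowered inside the other lip, and let go so that the springs centre it, level, both short edges in their grooves, mid-way across the jaws. Either jaw may come first; be gentle, at most 22 N between board and holder (do not ram the jaw onto its stop or press on a lip), and leave everything else where it is.

Things in the scene. Friction and masses are not known exactly. Their poses are not given: they have to be found in the camera images.
- board_mid (a point): the board to load: black circuit board 80 (x) x 120 (y, the long way) x 5 mm, 0.15-0.23 kg, lying flat on the bench. To grip it: a steel block on its middle, 40 (x) x 36 (y) mm, standing 28 mm above the board's top face (33 mm overall). This point is its centre, 16.5 mm above the underside; z up through the block. Components 3 mm high lie at least 20 mm off centre
- holder: spring board holder, fixed: dark steel base 90 (x) x 250 (y) x 8 mm; origin mid underside, z up. On it a head with two equal facing sprung jaws, 60 mm wide in x: jaw_a on the +y side, jaw_b on -y. The head is clamped anywhere within 16 mm of the base's middle, either way along y; no reading tells where: find it by feel or sight. It does not shift under load
- holder_seat (a point): point 40 mm above the bench over the base's middle, axes as the holder's: the height of the jaws' ledges. A loaded board lies on both ledges and is 6 mm longer than the space between the walls at rest, so each jaw ends pushed back 3 mm. For the second edge to pass its lip, the first jaw must be pushed back 11 mm or more. Nearer the middle than the ledges all is below 31 mm
- jaw_a (a joint): travel of jaw_a outward (holder's +y), 0 at rest, stop at 0.015 m; its spring takes 2.8 N to start, 0.7 N more per mm (10.5 N at 11 mm, 13.3 N at the stop). At rest, from the head's middle: ledge 12 to 57 mm out, top 40 mm above bench; wall from 57 mm; over the ledge a lip 52 to 57 mm out, 48 to 53 mm above bench (the top of the jaw). Groove: 8 mm high, 5 mm deep
- jaw_b (a joint): travel of jaw_b outward (holder's -y), 0 at rest, stop at 0.015 m; mirror image of jaw_a with the same spring
- vial: bystander, to be left alone: small amber vial, 24 mm across, 45 mm tall, standing between board and holder; origin at the middle of its underside
- beaker: bystander, to be left alone: glass beaker, 68 mm across, 85 mm tall; origin at the middle of its underside
- jar: bystander, to be left alone: amber jar, 60 mm across, 85 mm tall; origin at the middle of its underside
- timer: bystander, to be left alone: flat grey lab timer, 60 x 60 x 16 mm; origin at the middle of its underside
- screwdriver: bystander, to be left alone: screwdriver lying, 160 mm long, under 35 mm thick; along its x, origin about its middle
- pipette: bystander, to be left alone: hand pipette lying, 220 mm long, 24 mm thick; along its x, origin about its middle
- spare_card: bystander, to be left alone: a smaller black circuit card, 50 x 70 mm, 11 mm high, without metal block; not the board to load; origin at the middle of its underside
Not all that is in view belongs to the job. There is more than one size of the part that bears board_mid; the job needs the largest.

How it is judged:
By the outcome, as a careful person would: the job done as asked, in the order asked, and still so for the second after the job is handed in, with the robot touching nothing.
It also fails if it takes over 69 s, if anything falls off the work surface, if the arm or the gripper's body presses on something with over 40 N, if the wrist force passes 120 N, or if a joint passes its speed limit or range.

## Working session

There is one attempt and no reset: what is moved stays moved. The work goes in short steps, Python scripts to look and compute and a tool call to move; the robot and the scene stay as the last step left them, time stands still between calls to the robot, and variables do not carry over. Pictures are saved under pics/ and viewed, at most 10 in all, crops included, and the job is handed in when it is done.

Besides the shell and the picture viewer there is one more tool, called after "Request:" as name(argument=value, ...), one argument or row to a line, values as JSON. servo_tool: Moves the arm, as the interface text tells. Its arguments: {"type":"object","properties":{"motion":{"type":"array"},"newtons":{"type":"number"}},"required":["motion"]}

```bash
mkdir -p pics; cat > h.py <<'E'
import numpy as np, cv2
from cell import manip
def cam(n):
    c=manip.camera(n); f=c["frame"].shape[0]/2/np.tan(np.radians(c["vfov"])/2); return c,f
def cloud(c,f):
    z=c["range_z"].astype(float); v,u=np.mgrid[:z.shape[0],:z.shape[1]]
    P=np.stack([(u-c["cx"])*z/f,(v-c["cy"])*z/f,z,np.ones_like(z)],-1)
    W=(P@np.array(c["cam_to_world"]).T)[...,:3]; W[z==0]=np.nan; return W
E
python3 - <<'E'
from h import *
for n in("top","scene"):
    c,f=cam(n); np.savez(n+"0.npz",W=cloud(c,f),frame=c["frame"]); print(n,f,np.round(c["cam_to_world"],3).tolist())
    cv2.imwrite(f"pics/{n}0.png",cv2.resize(c["frame"][...,::-1],(800,600)))
print(manip.read_state())
E
```

```text
top 358.4844403968246 [[-0.007, -0.998, 0.07, 513.601], [-1.0, 0.005, -0.022, -94.78], [0.022, -0.07, -0.997, 914.122], [0.0, 0.0, 0.0, 1.0]]
scene 446.3647014766676 [[0.297, 0.654, -0.695, 1195.724], [0.955, -0.201, 0.219, -303.908], [0.004, -0.729, -0.684, 697.614], [0.0, 0.0, 0.0, 1.0]]
{'clock': 0.1, 'joints': array([-1.20758923e+00,  3.00380879e-01,  1.52148786e+00, -6.11261283e-06,
        1.32070493e+00, -6.66224017e-02]), 'qd': array([-0.00244335, -0.001809  , -0.00107368,  0.00109231, -0.00046474,
        0.00069471]), 'effort': array([ 2.40347952e-03, -5.32644224e+01, -3.53284907e+01,  7.09974999e-02,
        2.34695437e-02, -4.21096638e-05]), 'eef_pos': array([ 229.09144919, -499.74890161,  184.67526484]), 'eef_rot': array([-3.14061342e+00, -5.94012068e-05,  4.29830990e-01]), 'wrist_force': array([ 0.20151546, -0.84573753, -0.21684054]), 'moment': array([ 0.01607201, -0.00345352, -0.00573189]), 'finger_force': 0.0, 'finger_gap': 93.87775957041461}
```

View pics/top0.png

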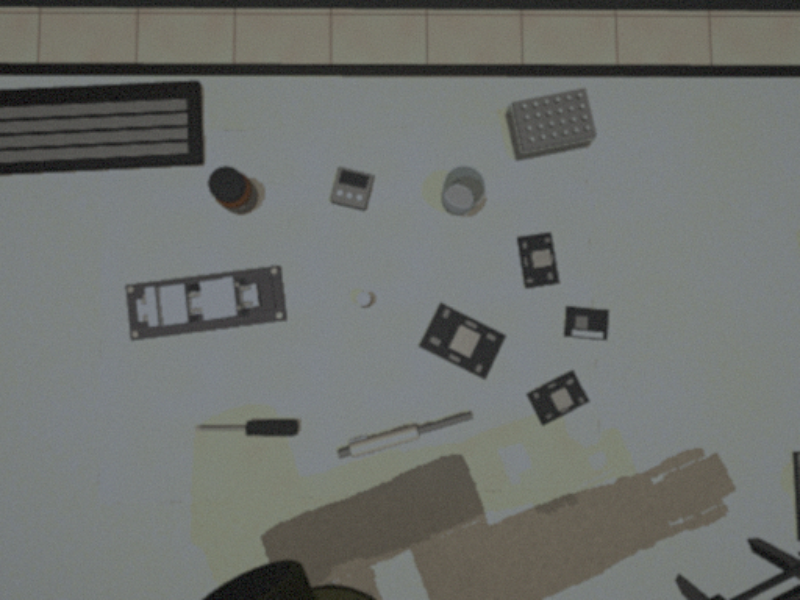

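View pics/scene0.png

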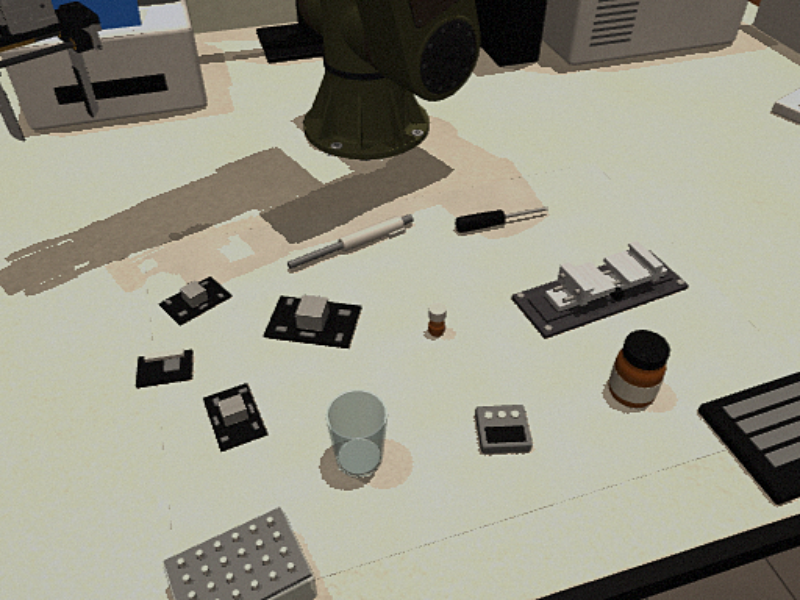

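The scene has four cards, in top-view pixels: the large board with a block (462,340), two smaller boards with blocks (538,260) and (558,398), and the spare card (587,322). The largest, at (462,340), fits the description. The holder is at (205,302) and the vial at (365,298). I'll measure the board and confirm it in a crop.

```bash
cat > m.py <<'E'
from h import *
d=np.load("top0.npz"); W=d["W"]; F=d["frame"]
g=F.max(-1).astype(int)
def rect(P): 
    (c,s,a)=cv2.minAreaRect(P.astype(np.float32)); return np.round(c,1),np.round(s,1),round(a,1)
def box(u0,u1,v0,v1):
    m=np.zeros(g.shape,bool); m[int(v0*.64):int(v1*.64),int(u0*.64):int(u1*.64)]=1; return m
for nm,b in dict(big=(410,515,292,388),s1=(510,562,225,292),s2=(520,595,365,430),spare=(558,615,300,345),holder=(120,292,258,345)).items():
    m=box(*b)&(g<85); n,l,st,ce=cv2.connectedComponentsWithStats(m.astype(np.uint8))
    k=1+np.argmax(st[1:,4]); P=W[l==k]; P=P[~np.isnan(P[:,0])]
    print(nm,rect(P[:,:2]),"z",np.round(np.percentile(P[:,2],[5,50,95]),1))
m=box(410,515,292,388)&(W[...,2]>22); P=W[m]; print("block",len(P),rect(P[:,:2]),np.median(P[:,2]))
for nm,b in dict(vial=(345,385,280,315)).items():
    P=W[box(*b)&(W[...,2]>15)]; print(nm,P.mean(0),P.max(0))
print("bench z",np.nanmedian(W[box(300,340,300,400)][:,2]))
m=box(120,292,258,345)&(W[...,2]>25)
P=W[m]; print("head",rect(P[:,:2]))
np.save("head.npy",W[box(115,297,250,350)])
a=cv2.resize(F[160:225,70:190,::-1],(792,429),interpolation=cv2.INTER_CUBIC)
cv2.imwrite("pics/hold.png",np.clip(a*1.5,0,255))
a=cv2.resize(F[140:280,255:400,::-1],(580,560),interpolation=cv2.INTER_CUBIC)
cv2.imwrite("pics/board.png",np.clip(a*1.5,0,255))
E
python3 m.py
```

```text
big (array([ 504.7, -214.7]), array([118.8,  78.4]), 63.1) z [3.6 6.2 9.5]
s1 (array([ 636.1, -340.5]), array([85.4, 56.7]), 7.8) z [2.1 5.  9.4]
s2 (array([ 411.5, -367.8]), array([57.6, 85.6]), 26.3) z [2.1 5.  9.4]
spare (array([ 533.4, -417.5]), array([69.2, 47.5]), 84.9) z [3.3 6.2 9.4]
holder (array([569.2, 198.9]), array([ 89.5, 248.8]), 7.1) z [ 6.5  9.7 34.1]
block 252 (array([ 503.6, -214.6]), array([36.1, 39.8]), 62.6) 34.06390895415029
vial [569.9375558  -56.5703179   44.48365141] [580.28065558 -45.34290636  50.39687358]
bench z 1.610630443066043
head (array([567.3, 205.7]), array([ 60.3, 187.5]), 7.2)[ WARN:0@0.759] global loadsave.cpp:1063 imwrite_ Unsupported depth image for selected encoder is fallbacked to CV_8U.
```

View pics/hold.png

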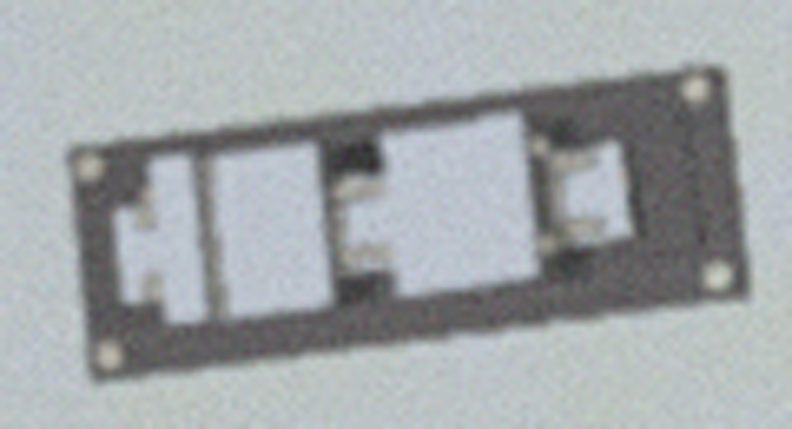

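View pics/board.png

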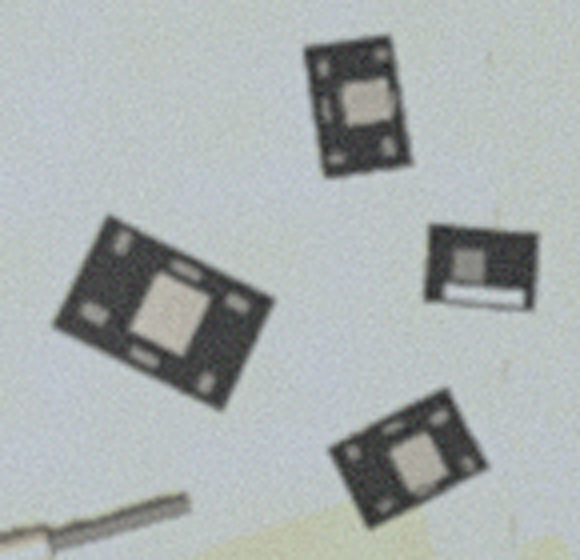

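The crop confirms the large board, with its block at (172,315), as the board to load. The other two block boards are about 85 x 57 mm and the spare has no block. The holder crop shows the left jaw's lip at about x 205, its ledge at 217–330, and the right jaw's ledge and lip at 385–535. Next I'll get jaw profiles along the holder's axis.

```bash
cat > p.py <<'E'
from h import *
th=np.radians(7.1); ex=np.array([np.cos(th),np.sin(th)]); ey=np.array([-np.sin(th),np.cos(th)]); c0=np.array([569.2,198.9])
for n in("top","scene"):
    d=np.load(n+"0.npz"); W=d["W"]; 
    q=W[...,:2]-c0; x=q@ex; y=q@ey; z=W[...,2]
    near=(abs(x)<170)&(abs(y)<200)
    print(n,"bench",np.nanmedian(z[near&(z<6)&((abs(x)>60)|(abs(y)>140))]))
    g=d["frame"].max(-1)
    m=near&(g<100 if n=="top" else g<90)&(abs(x)<60)&(abs(y)<140)&(z<16)
    print("plate x",np.percentile(x[m],[1,99]),"y",np.percentile(y[m],[1,99]))
    s=(abs(x)<24)&(abs(y)<125)
    for a in range(-112,112,3):
        k=s&(y>=a)&(y<a+3)&~np.isnan(z)
        print(a+1.5,np.round(np.percentile(z[k],[10,50,90])).astype(int) if k.sum()>3 else "-",end="; ")
    print()
    b=near&(abs(y)<125)&(z>30); print("jaw x",np.percentile(x[b],[1,50,99]))
# block/board in scene cam
W=np.load("scene0.npz")["W"]; q=W[...,:2]-[504,-214.6]; t=np.radians(63)
m=(np.hypot(q[...,0],q[...,1])<40)&(W[...,2]>24); print("block scene",cv2.minAreaRect(W[m][:,:2].astype(np.float32)),np.median(W[m][:,2]))
g=np.load("scene0.npz")["frame"].max(-1); m=(np.hypot(q[...,0],q[...,1])<85)&(g<70); print(cv2.minAreaRect(W[m][:,:2].astype(np.float32)))
E
python3 p.py
```

```text
top bench 1.5155618090163898
plate x [-45.55881456  45.21524714] y [-124.50276039  123.61563784]
-110.5 [ 8 10 15]; -107.5 [12 13 15]; -104.5 [10 13 15]; -101.5 [11 13 14]; -98.5 [11 12 14]; -95.5 [12 13 16]; -92.5 [11 13 15]; -89.5 [11 13 15]; -86.5 [11 18 25]; -83.5 [14 25 26]; -80.5 [14 25 27]; -77.5 [14 24 26]; -74.5 [14 25 31]; -71.5 [12 24 29]; -68.5 [13 25 31]; -65.5 [14 27 46]; -62.5 [15 26 47]; -59.5 [25 43 54]; -56.5 [52 54 56]; -53.5 [53 54 56]; -50.5 [52 54 56]; -47.5 [53 54 56]; -44.5 [52 54 56]; -41.5 -; -38.5 [40 41 43]; -35.5 [39 41 42]; -32.5 [39 41 43]; -29.5 [39 41 42]; -26.5 [39 41 43]; -23.5 [39 40 42]; -20.5 [39 41 44]; -17.5 [39 40 43]; -14.5 [39 40 43]; -11.5 [39 41 43]; -8.5 [38 41 42]; -5.5 [39 41 43]; -2.5 -; 0.5 [25 30 34]; 3.5 [23 26 32]; 6.5 [24 26 30]; 9.5 [16 25 30]; 12.5 [18 25 31]; 15.5 [14 25 32]; 18.5 [14 27 40]; 21.5 [23 38 42]; 24.5 [14 41 43]; 27.5 [38 41 42]; 30.5 [39 41 42]; 33.5 [39 41 42]; 36.5 [40 42 43]; 39.5 [40 41 43]; 42.5 [39 41 42]; 45.5 [39 41 43]; 48.5 [39 41 43]; 51.5 [39 41 43]; 54.5 [39 41 43]; 57.5 [40 41 43]; 60.5 [41 51 55]; 6
[... 1227 characters left out ...]
30.5 [16 40 41]; 33.5 [15 40 42]; 36.5 [13 40 41]; 39.5 [13 39 41]; 42.5 [13 40 41]; 45.5 [28 40 40]; 48.5 [31 40 41]; 51.5 [15 40 41]; 54.5 [12 40 41]; 57.5 [24 40 51]; 60.5 [39 49 53]; 63.5 [38 43 54]; 66.5 [18 42 53]; 69.5 [18 53 54]; 72.5 [14 53 54]; 75.5 [48 52 54]; 78.5 -; 81.5 -; 84.5 -; 87.5 -; 90.5 -; 93.5 [13 19 24]; 96.5 [10 16 24]; 99.5 [12 19 25]; 102.5 [12 16 22]; 105.5 -; 108.5 [ 7 11 13]; 111.5 -; 
jaw x [-28.42601321  17.02938078 169.25922205]
block scene ((506.39495849609375, -214.15394592285156), (36.6160888671875, 42.217220306396484), 63.93220138549805) 32.82778791969855
((505.6856689453125, -214.85748291015625), (120.26116180419922, 83.85687255859375), 63.18238830566406)
```

Both cameras put the lip edges at -43.5 and +60.5 mm along the holder's y axis, so the head sits about 8.5 mm towards +y, near world (567.8, 207.3), with y at 97.1°. The board's block is at (504.3, -214.6), long axis 63.1°. I'll go above it.

Request:
servo_tool(
  motion=[
    [[0.5503, 0.5707, -0.17, 0, 0, -0.2863, 0], [0.5503, 0.5707, -0.17, 0, 0, -0.2863, 0], [0.5503, 0.5707, -0.17, 0, 0, -0.2863, 0], [0.5503, 0.5707, -0.17, 0, 0, -0.2863, 0], [0.5503, 0.5707, -0.17, 0, 0, -0.2863, 0], [0.5503, 0.5707, -0.17, 0, 0, -0.2863, 0], [0.5503, 0.5707, -0.17, 0, 0, -0.2863, 0], [0.5503, 0.5707, -0.17, 0, 0, -0.2863, 0], [0.5503, 0.5707, -0.17, 0, 0, -0.2863, 0], [0.5503, 0.5707, -0.17, 0, 0, -0.2863, 0]],
  ],
)

```text
clock: 1.1
eef_pos: [505.6, -211.6, 98.8]
eef_rot: [-3.141, 0.002, -0.466]
wrist_force: [0.6, -0.1, 0.4]
finger_gap: 94.2
finger_force: 0.0
```

Request:
servo_tool(
  motion=[
    [[0, 0, 0, 0, 0, 0, 0], [0, 0, -0.06, 0, 0, 0, 0], [0, 0, -0.12, 0, 0, 0, 0], [0, 0, -0.16, 0, 0, 0, 0], [0, 0, -0.18, 0, 0, 0, 0], [0, 0, -0.18, 0, 0, 0, 0], [0, 0, -0.18, 0, 0, 0, 0]],
  ],
)

```text
clock: 1.8
eef_pos: [504.6, -215.3, 11.2]
eef_rot: [3.142, -0.001, -0.47]
wrist_force: [-0.1, -0.7, 0.1]
finger_gap: 93.9
finger_force: 0.0
```

Request:
servo_tool(
  motion=[
    [[0, 0, 0, 0, 0, 0, 0.3], [0, 0, 0, 0, 0, 0, 0.5], [0, 0, 0, 0, 0, 0, 0.7], [0, 0, 0, 0, 0, 0, 0.9], [0, 0, 0, 0, 0, 0, 1], [0, 0, 0, 0, 0, 0, 1], [0, 0, 0, 0, 0, 0, 1], [0, 0, 0, 0, 0, 0, 1]],
  ],
  newtons=50,
)

```text
clock: 2.6
eef_pos: [504.3, -214.6, 10.1]
eef_rot: [3.142, 0.0, -0.47]
wrist_force: [-0.4, 0.2, -0.6]
finger_gap: 34.5
finger_force: 50.0
```

Request:
servo_tool(
  motion=[
    [[0, 0, 0.03, 0, 0, 0, 1], [0, 0, 0.08, 0, 0, 0, 1], [0, 0, 0.14, 0, 0, 0, 1], [0, 0, 0.2, 0, 0, 0, 1], [0, 0, 0.2, 0, 0, 0, 1], [0, 0, 0.2, 0, 0, 0, 1]],
  ],
)

```text
clock: 3.2
eef_pos: [504.2, -214.5, 109.8]
eef_rot: [3.142, -0.0, -0.47]
wrist_force: [0.3, -0.2, -1.8]
finger_gap: 34.4
finger_force: 50.0
```

Request:
servo_tool(
  motion=[
    [[0.006, 0.04, 0, 0, 0, 0.01, 1], [0.018, 0.12, 0, 0, 0, 0.03, 1], [0.033, 0.22, 0, 0, 0, 0.05, 1], [0.048, 0.32, 0, 0, 0, 0.075, 1], [0.063, 0.42, 0, 0, 0, 0.1, 1], [0.078, 0.52, 0, 0, 0, 0.125, 1], [0.093, 0.62, 0, 0, 0, 0.15, 1], [0.108, 0.72, 0, 0, 0, 0.17, 1], [0.12, 0.8, 0, 0, 0, 0.185, 1], [0.1272, 0.8436, 0, 0, 0, 0.1889, 1]],
  ],
)

```text
clock: 4.2
eef_pos: [566.9, 210.3, 107.8]
eef_rot: [3.141, 0.003, 0.128]
wrist_force: [0.2, -0.3, -2.5]
finger_gap: 34.0
finger_force: 50.0
```

Request:
servo_tool(
  motion=[
    [[0, 0, 0, 0, 0, 0, 1], [0, 0, 0, 0, 0, 0, 1], [0, 0, 0, 0, 0, 0, 1], [0, 0, 0, 0, 0, 0, 1]],
  ],
)

```text
clock: 4.6
eef_pos: [567.9, 206.1, 109.9]
eef_rot: [3.141, 0.001, 0.122]
wrist_force: [-1.0, -0.3, -0.9]
finger_gap: 34.4
finger_force: 50.0
```

```bash
cat > b.py <<'E'
from h import *
import sys
s=manip.read_state(); p=s["eef_pos"]; print(s["clock"],p,s["eef_rot"],s["wrist_force"],s["moment"])
th=np.radians(7.1); ex=np.array([np.cos(th),np.sin(th)]); ey=np.array([-np.sin(th),np.cos(th)])
for n in("top","scene"):
    c,f=cam(n); W=cloud(c,f); np.savez(n+"1.npz",W=W,frame=c["frame"]); q=W[...,:2]-p[:2]; x=q@ex;y=q@ey;z=W[...,2]
    g=c["frame"].max(-1); m=(abs(x)<55)&(abs(y)<75)&(z>p[2]-18)&(z<p[2]+6)
    P=np.stack([x[m],y[m]],-1); print(n,m.sum(),cv2.minAreaRect(P.astype(np.float32)),np.percentile(P,[1,99],axis=0).round(1).tolist())
    A=np.c_[P,np.ones(len(P))]; co=np.linalg.lstsq(A,z[m],rcond=None)[0]; print("plane",co)
    cv2.imwrite(f"pics/{n}{sys.argv[1]}.png",cv2.resize(c["frame"][...,::-1],(800,600)))
E
python3 b.py 1
```

```text
4.6 [567.88851526 206.05291108 109.88353326] [3.14146896e+00 5.14170012e-04 1.22256819e-01] [-0.99220901 -0.25164468 -0.93032443] [0.02179353 0.00709055 0.05395086]
top 713 ((-1.0912094116210938, -1.8168830871582031), (117.9950942993164, 80.08480072021484), 89.91314697265625) [[-40.9, -60.1], [37.2, 54.9]]
plane [-4.13364878e-03  6.76937334e-03  1.05956136e+02]
scene 1072 ((1.6635589599609375, 0.4412956237792969), (123.88350677490234, 82.22891235351562), 88.81635284423828) [[-38.2, -60.4], [41.7, 59.1]]
plane [-5.05183735e-03  4.44199175e-03  1.05660981e+02]
```

View pics/scene1.png

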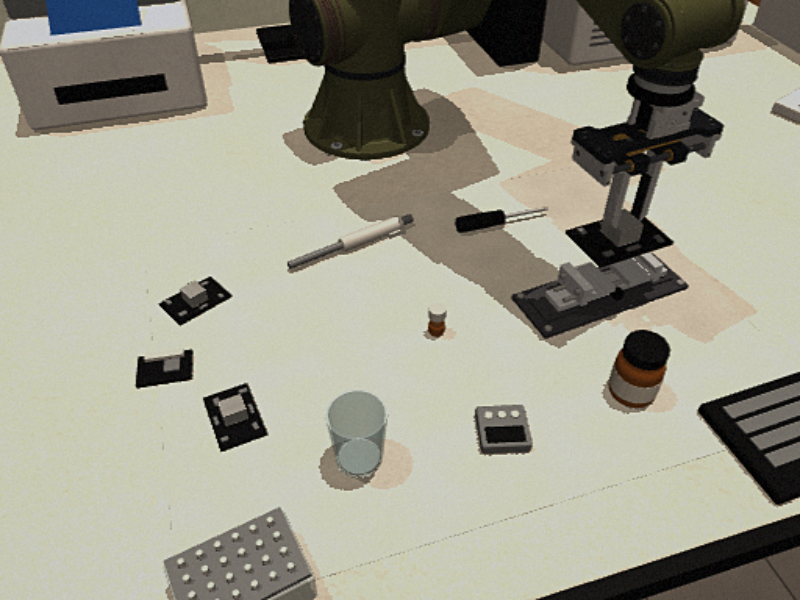

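The picture shows the board level and centred in the gripper at about (620,240), over the holder at (600,290); nothing else was disturbed. Next I'll tilt the +y end down by 8° and offset towards -y.

Request:
servo_tool(
  motion=[
    [[0.0044, -0.0204, -0.02, -0.022, -0.0027, 0, 1], [0.0044, -0.0204, -0.04, -0.0441, -0.0055, 0, 1], [0.0044, -0.0204, -0.0603, -0.0441, -0.0055, 0, 1], [0.0044, -0.0204, -0.0603, -0.0441, -0.0055, 0, 1], [0.0044, -0.0204, -0.0603, -0.0441, -0.0055, 0, 1], [0.0044, -0.0204, -0.0603, -0.0441, -0.0055, 0, 1], [0.0044, -0.0204, -0.0603, -0.0441, -0.0055, 0, 1]],
  ],
)

```text
clock: 5.4
eef_pos: [570.4, 196.7, 80.6]
eef_rot: [3.003, -0.001, 0.123]
wrist_force: [0.1, 0.3, -2.8]
finger_gap: 34.0
finger_force: 50.0
```

```bash
python3 - <<'E'
from h import *
s=manip.read_state(); print(s["clock"],s["eef_pos"],s["eef_rot"],s["wrist_force"],s["moment"])
from scipy.spatial.transform import Rotation as R
Rm=R.from_euler("xyz",s["eef_rot"]).as_matrix(); print(Rm.round(4))
E
```

```text
5.4 [570.44199978 196.74176311  80.60737017] [ 3.00269240e+00 -9.12076882e-04  1.23263502e-01] [ 0.10064739  0.29074701 -2.79639053] [ 0.07214428  0.03129835 -0.03111927]
[[ 9.924e-01  1.216e-01  1.790e-02]
 [ 1.230e-01 -9.829e-01 -1.373e-01]
 [ 9.000e-04  1.385e-01 -9.904e-01]]
```

Request:
servo_tool(
  motion=[
    [[0, 0, -0.015, 0, 0, 0, 1], [0, 0, -0.026, 0, 0, 0, 1], [0, 0, -0.034, 0, 0, 0, 1], [0, 0, -0.038, 0, 0, 0, 1], [0, 0, -0.0408, 0, 0, 0, 1], [0, 0, -0.0408, 0, 0, 0, 1], [0, 0, -0.0408, 0, 0, 0, 1], [0, 0, -0.0408, 0, 0, 0, 1]],
  ],
)

```text
clock: 6.2
eef_pos: [570.2, 197.0, 59.8]
eef_rot: [3.002, -0.0, 0.124]
wrist_force: [0.5, 0.4, -2.1]
finger_gap: 34.5
finger_force: 50.0
```

Request:
servo_tool(
  motion=[
    [[-0.0003, 0.002, -0.0008, 0, 0, 0, 1], [-0.0005, 0.004, -0.0008, 0, 0, 0, 1], [-0.0008, 0.006, -0.0008, 0, 0, 0, 1], [-0.001, 0.008, -0.0008, 0, 0, 0, 1], [-0.0013, 0.01, -0.0008, 0, 0, 0, 1], [-0.0015, 0.0119, -0.0008, 0, 0, 0, 1], [-0.0015, 0.0119, -0.0008, 0, 0, 0, 1], [-0.0015, 0.0119, -0.0008, 0, 0, 0, 1]],
  ],
)

```text
clock: 7.0
eef_pos: [569.4, 202.9, 59.2]
eef_rot: [3.002, -0.0, 0.124]
wrist_force: [-0.7, 0.5, -1.8]
finger_gap: 34.7
finger_force: 50.0
```

Request:
servo_tool(
  motion=[
    [[-0.0001, 0.001, 0, 0, 0, 0, 1], [-0.0003, 0.002, 0, 0, 0, 0, 1], [-0.0004, 0.003, 0, 0, 0, 0, 1], [-0.0005, 0.004, 0, 0, 0, 0, 1], [-0.0005, 0.004, 0, 0, 0, 0, 1], [-0.0005, 0.004, 0, 0, 0, 0, 1]],
  ],
)

```text
clock: 7.6
eef_pos: [569.1, 204.9, 59.2]
eef_rot: [3.002, -0.0, 0.124]
wrist_force: [-0.4, -0.1, -1.5]
finger_gap: 34.3
finger_force: 50.0
```

Request:
servo_tool(
  motion=[
    [[-0.0001, 0.001, 0, 0, 0, 0, 1], [-0.0003, 0.002, 0, 0, 0, 0, 1], [-0.0003, 0.002, 0, 0, 0, 0, 1], [-0.0003, 0.002, 0, 0, 0, 0, 1]],
  ],
)

```text
clock: 8.0
eef_pos: [569.1, 205.7, 59.3]
eef_rot: [3.002, -0.0, 0.124]
wrist_force: [1.3, -3.1, -0.9]
finger_gap: 34.2
finger_force: 50.0
```

Request:
servo_tool(
  motion=[
    [[-0.0001, 0.001, 0, 0, 0, 0, 1], [-0.0003, 0.002, 0, 0, 0, 0, 1], [-0.0003, 0.002, 0, 0, 0, 0, 1], [-0.0003, 0.002, 0, 0, 0, 0, 1]],
  ],
)

```text
clock: 8.4
eef_pos: [568.9, 206.9, 59.2]
eef_rot: [3.002, -0.0, 0.124]
wrist_force: [1.5, -3.7, -0.6]
finger_gap: 34.7
finger_force: 50.0
```

Contact came at y ≈ 205.4, where predicted (205.7). I'll push the jaw back gently.

Request:
servo_tool(
  motion=[
    [[-0.0003, 0.002, 0, 0, 0, 0, 1], [-0.0005, 0.004, 0, 0, 0, 0, 1], [-0.0008, 0.006, 0, 0, 0, 0, 1], [-0.001, 0.008, 0, 0, 0, 0, 1], [-0.0013, 0.01, 0, 0, 0, 0, 1], [-0.0015, 0.012, 0, 0, 0, 0, 1], [-0.0018, 0.014, 0, 0, 0, 0, 1], [-0.002, 0.016, 0, 0, 0, 0, 1], [-0.002, 0.016, 0, 0, 0, 0, 1], [-0.002, 0.016, 0, 0, 0, 0, 1]],
  ],
)

```text
clock: 9.4
eef_pos: [568.0, 214.3, 59.4]
eef_rot: [3.001, -0.0, 0.124]
wrist_force: [2.0, -7.5, 1.1]
finger_gap: 34.4
finger_force: 50.0
```

Request:
servo_tool(
  motion=[
    [[-0.0003, 0.002, 0, 0, 0, 0, 1], [-0.0005, 0.004, 0, 0, 0, 0, 1], [-0.0008, 0.0062, 0, 0, 0, 0, 1], [-0.0008, 0.0062, 0, 0, 0, 0, 1], [-0.0008, 0.0062, 0, 0, 0, 0, 1]],
  ],
)

```text
clock: 9.9
eef_pos: [567.7, 217.1, 59.4]
eef_rot: [3.0, -0.0, 0.124]
wrist_force: [1.9, -10.7, 2.2]
finger_gap: 34.2
finger_force: 50.0
```

```bash
python3 - <<'E'
from h import *
s=manip.read_state(); print(s["eef_pos"],s["eef_rot"],s["wrist_force"])
c,f=cam("scene"); cv2.imwrite("pics/s2.png",cv2.resize(c["frame"][130:230,310:460,::-1],(780,520),interpolation=cv2.INTER_CUBIC))
E
```

```text
[567.65786544 217.10557759  59.41895691] [ 3.00030152e+00 -3.41026320e-05  1.23660444e-01] [  1.93785199 -10.69455666   2.16774113]
```

View pics/s2.png

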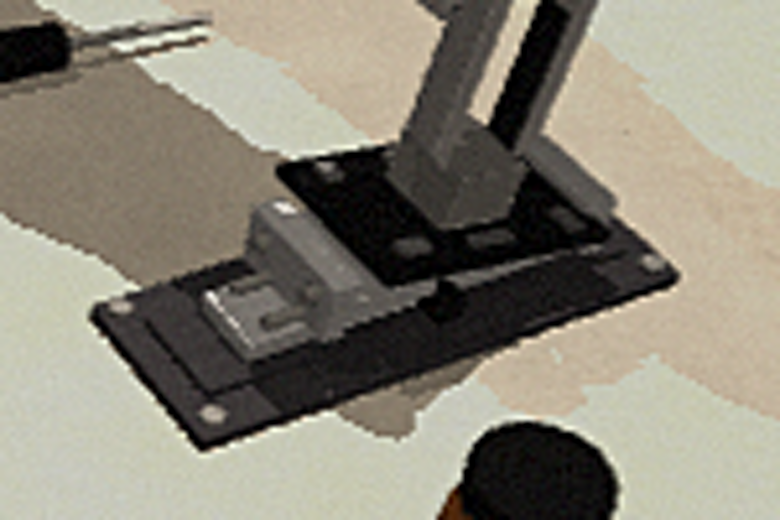

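The picture shows the +y edge at (600,200) under jaw_a's lip and the near edge (330,230) raised just inside jaw_b's lip. The travel is about 11.8 mm at 10.9 N. I'll push 1 mm more, then lower the other edge by pivoting.

Request:
servo_tool(
  motion=[
    [[-0.0001, 0.001, 0, 0, 0, 0, 1], [-0.0003, 0.002, 0, 0, 0, 0, 1], [-0.0003, 0.002, 0, 0, 0, 0, 1], [-0.0003, 0.002, 0, 0, 0, 0, 1]],
  ],
)

```text
clock: 10.35
eef_pos: [567.6, 218.0, 59.4]
eef_rot: [3.0, -0.0, 0.124]
wrist_force: [2.6, -10.0, 1.7]
finger_gap: 34.4
finger_force: 50.0
```

Request:
servo_tool(
  motion=[
    [[0.0, -0.0003, -0.0016, 0.0044, 0.0005, 0, 1], [0.0001, -0.0006, -0.0033, 0.0088, 0.0011, 0, 1], [0.0001, -0.0009, -0.0049, 0.0132, 0.0016, 0, 1], [0.0002, -0.0012, -0.0066, 0.0176, 0.0022, 0, 1], [0.0002, -0.0015, -0.0082, 0.022, 0.0027, 0, 1], [0.0002, -0.0015, -0.0082, 0.022, 0.0027, 0, 1], [0.0002, -0.0015, -0.0082, 0.022, 0.0027, 0, 1]],
  ],
)

```text
clock: 11.05
eef_pos: [567.7, 217.1, 55.3]
eef_rot: [3.07, -0.0, 0.123]
wrist_force: [1.5, -11.0, 3.0]
finger_gap: 34.6
finger_force: 50.0
```

Request:
servo_tool(
  motion=[
    [[0.0, -0.0002, -0.0016, 0.0044, 0.0005, 0, 1], [0.0001, -0.0004, -0.0032, 0.0088, 0.0011, 0, 1], [0.0001, -0.0006, -0.0048, 0.0132, 0.0017, 0, 1], [0.0001, -0.0008, -0.0064, 0.0176, 0.0022, 0, 1], [0.0001, -0.001, -0.0078, 0.0221, 0.0028, 0, 1], [0.0001, -0.001, -0.0078, 0.0221, 0.0028, 0, 1], [0.0001, -0.001, -0.0078, 0.0221, 0.0028, 0, 1]],
  ],
)

```text
clock: 11.75
eef_pos: [567.8, 216.6, 51.2]
eef_rot: [3.14, -0.0, 0.123]
wrist_force: [1.4, -10.2, 0.9]
finger_gap: 34.5
finger_force: 50.0
```

```bash
python3 - <<'E'
from h import *
s=manip.read_state(); print(s["eef_pos"],s["eef_rot"],s["wrist_force"],s["moment"])
c,f=cam("scene"); cv2.imwrite("pics/s3.png",cv2.resize(c["frame"][130:230,310:460,::-1],(780,520),interpolation=cv2.INTER_CUBIC))
E
```

```text
[567.76196334 216.55311015  51.24745933] [ 3.13981867e+00 -1.09783554e-04  1.23420175e-01] [  1.43037709 -10.23026034   0.9147902 ] [-2.40911595 -0.4442604   0.04138517]
```

View pics/s3.png

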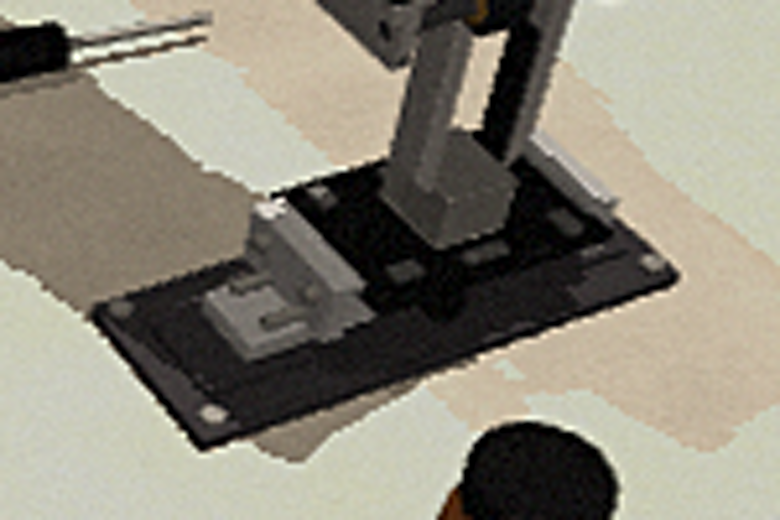

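The board is now level, with both edges below the lips. I'll ease back 9.6 mm so the springs centre it.

Request:
servo_tool(
  motion=[
    [[0.0003, -0.0025, -0.0006, 0, 0, 0, 1], [0.0006, -0.005, -0.001, 0, 0, 0, 1], [0.0009, -0.0075, -0.0014, 0, 0, 0, 1], [0.0012, -0.01, -0.0014, 0, 0, 0, 1], [0.0016, -0.0125, -0.0014, 0, 0, 0, 1], [0.0019, -0.015, -0.0014, 0, 0, 0, 1], [0.0022, -0.0175, -0.0014, 0, 0, 0, 1], [0.0024, -0.0191, -0.0014, 0, 0, 0, 1], [0.0024, -0.0191, -0.0014, 0, 0, 0, 1], [0.0024, -0.0191, -0.0014, 0, 0, 0, 1]],
  ],
)

```text
clock: 12.8
eef_pos: [568.8, 208.4, 50.7]
eef_rot: [-3.141, -0.001, 0.124]
wrist_force: [1.2, -1.9, 2.9]
finger_gap: 34.2
finger_force: 50.0
```

Request:
servo_tool(
  motion=[
    [[0.0002, -0.0016, 0.0, 0, 0, 0, 1], [0.0002, -0.0016, 0.0, 0, 0, 0, 1], [0.0002, -0.0016, 0.0004, 0, 0, 0, 1], [0.0002, -0.0016, 0.0004, 0, 0, 0, 1]],
  ],
)

```text
clock: 13.2
eef_pos: [568.8, 207.6, 50.7]
eef_rot: [-3.141, -0.0, 0.124]
wrist_force: [1.7, 0.6, 2.8]
finger_gap: 34.1
finger_force: 50.0
```

Request:
servo_tool(
  motion=[
    [[0, 0, 0, 0, 0, 0, 0.6], [0, 0, 0, 0, 0, 0, 0.5], [0, 0, 0, 0, 0, 0, 0.45], [0, 0, 0, 0, 0, 0, 0.45], [0, 0, 0, 0, 0, 0, 0.45]],
  ],
  newtons=5,
)

```text
clock: 13.7
eef_pos: [568.7, 207.4, 50.6]
eef_rot: [3.142, 0.0, 0.124]
wrist_force: [-0.2, 0.1, -0.2]
finger_gap: 51.6
finger_force: 0.0
```

Request:
servo_tool(
  motion=[
    [[0, 0, 0.02, 0, 0, 0, 0.45], [0, 0, 0.06, 0, 0, 0, 0.45], [0, 0, 0.14, 0, 0, 0, 0.45], [0, 0, 0.22, 0, 0, 0, 0.45], [-0.1, -0.3, 0.3, 0, 0, 0, 0.45], [-0.2, -0.6, 0.3, 0, 0, 0, 0.45], [-0.2, -0.6, 0.3, 0, 0, 0, 0.45], [-0.2, -0.6, 0.3, 0, 0, 0, 0.45], [-0.2, -0.6, 0.3, 0, 0, 0, 0.45], [-0.2, -0.6, 0.3, 0, 0, 0, 0.45]],
  ],
)

```text
clock: 14.7
eef_pos: [473.8, -76.1, 199.9]
eef_rot: [3.141, -0.001, 0.124]
wrist_force: [2.8, 0.2, 0.4]
finger_gap: 51.7
finger_force: 0.0
```

```bash
python3 - <<'E'
from h import *
print(manip.read_state()["clock"])
th=np.radians(7.1); ex=np.array([np.cos(th),np.sin(th)]); ey=np.array([-np.sin(th),np.cos(th)])
ims=[]
for n,(a,b,e,d) in dict(top=(155,230,65,195),scene=(140,230,310,460)).items():
    c,f=cam(n); W=cloud(c,f); q=W[...,:2]-[568.8,207.4]; x=q@ex;y=q@ey;z=W[...,2]
    m=(abs(x)<50)&(abs(y)<49)&(c["frame"].max(-1)<90)&(z>38)
    co=np.linalg.lstsq(np.c_[x[m],y[m],np.ones(m.sum())],z[m],rcond=None)[0]; print(n,"x",np.percentile(x[m],[1,99]),"plane",co)
    k=(abs(x)<24)&(abs(y)<24)&(z>65); print("block",np.percentile(y[k],[2,98]),np.percentile(x[k],[2,98]),np.median(z[k]))
    k=(abs(x)<20)&(abs(y)<80)&(z>50.5)&(z<58)&(abs(y)>40)
    for s in(1,-1): print("lip",s,np.percentile(s*y[k&(s*y>0)],[3,97]))
    ims.append(cv2.resize(c["frame"][a:b,e:d,::-1],(500,290),interpolation=cv2.INTER_CUBIC))
cv2.imwrite("pics/fin.png",np.vstack(ims))
E
```

```text
14.7
top x [-40.56698975  38.3210811 ] plane [-1.05628027e-02 -1.16656993e-02  4.80817830e+01]
block [-18.48290306  17.14827472] [-20.71895853  18.08971694] 74.23430146480632
lip 1 [53.87431449 69.6905852 ]
lip -1 [55.08601036 70.38136386]
scene x [-38.31441848  41.74512609] plane [-2.00048464e-02  1.11885164e-03  5.00688591e+01]
block [-19.55008341  16.42299358] [-17.48107491  21.58012081] 73.47855932237667
lip 1 [53.75538095 69.25824519]
lip -1 [54.71173278 70.62823336]
```

View pics/fin.png

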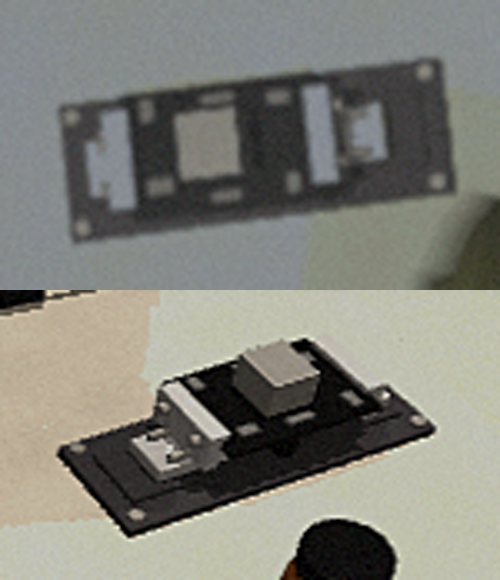

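The picture shows the board level under both lips, at (115,160) and (320,135) in the top half, with the block at (208,143). Both jaws are pushed back about equally (54 and 55 mm) and the board is centred across them. The robot is clear, so I'm handing in.

```bash
python3 -c "
from cell import manip
print(manip.sign_off())"
```

```text
the job is handed in; nothing more can be done
None
```

The large board is loaded in the holder, block up: level, both short edges under the lips and centred across the jaws, with wrist force at most about 11 N in the readings, and the job is handed in at about 15 s (no verdict was returned).

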